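Cap a sample bottle for the steriliser

ROBOT

A 7-joint arm with a two-finger parallel gripper is mounted at the origin on the work surface. World frame = base frame: x ahead of the robot, y to its left, z up, the work surface at z = 0. Lengths are in mm, angles in rad, forces in N, time in s.
With the tool pointing down it reaches from about 400 to 875 mm from the base axis. Payload 6.5 kg.
Tool frame: the origin (TCP) lies midway between the tips of the shut fingers; the grasp point (between the pads) lies 19 mm behind it (env.tcp_to_grasp is the distance from the TCP to the grasp point, in mm); z points along the fingers, y is the line along which they close (so a half turn about z gives the same grasp; the last joint's range is limited). The gripper opens to 85 mm and grips with 20 to 120 N. Pads are 22 mm wide; open, the fingers measure 114 mm over their backs; the gripper's body (76 mm by 85 mm) begins 54 mm behind the grasp point. The pads swing forward as they close: fully open they stand 13 mm farther back than shut.
Start: joints at [1.224, 0.536, -0.004, 1.538, 0.003, 1.067, -0.071], TCP at [180.126, -624.536, 198.79] pointing down, gripper open.
Joint ranges: [-2.7, 2.7], [-0.37, 2.16], [-1.27, 1.26], [0.24, 2.4], [-1.31, 4.45], [0.19, 1.91], [-2.76, 2.76]. Speed limits (rad/s): [2.39, 2.39, 3.14, 3.14, 3.14, 3.14, 3.14].

INTERFACE

Orientations are given as a rotation vector (axis times angle).
In Python, from station import env gives the robot as it stands.
- The arm moves only by the tool step_arm, never from a script. Its argument "targets" is a list of rows, each a list of 3 entries, a list of its own where there are three numbers: the shift along the tool's x, y, z in m, then the turn, a rotation vector about the tool's x, y, z in rad, then the finger opening in m, from 0 to 0.0854. In form: [[[x, y, z], [rx, ry, rz], hand], ...]. A call has 1 to 20 rows; each row shifts and turns the commanded pose from where the row before left it, along the tool's axes as they then stand; what a row does not reach is not made up. A row lasts 1/10 s, in which the tool goes at most 50 mm and 8.59 degrees, less where a joint would pass 70% of its speed; a pose out of reach is approached as far as the arm can. A call with a gripper value outside its range is refused whole. The fingers move at their own pace and stop on an object; "force" is the grip in N (left out, the last holds). Time passes only in rows, so rows that do not move let the fingers close. It gives the time, the measured TCP pose, the force, the opening and the grip force at its end, in the units of the state.
- env.read_state(): the state, without advancing time (a new reading comes with each control period).
- env.grab_frame(name): name is "side" or "top" or "wrist"; returns a dict with "image" (420x560x3 uint8, red, green, blue), "fx", "fy", "cx", "cy" (pixels), "k1" (the pictures are not rectified: a ray, as slopes to the right and down, at radius r is drawn at 1 + k1 r^2 times it, then the intrinsics apply), "extrinsics" (4x4, takes a point from camera to world coordinates); the wrist camera has in their place "tool_from_camera" (4x4, takes a point from camera to tool coordinates, whose origin is the TCP and whose axes are the flange's). Camera axes: x right, y up, looking along -z (the intrinsics and any distortion apply to the point x, -y, -z); pixel columns grow to the right and rows downward; lengths in mm; the calibration is good to about 2 mm. A picture is of the moment at which its call begins: read the wrist's pose just before it. There is no depth.
- env.hand_in(): hands the job in; it is judged then, once.
The state is a dict: "t": time; "q": joint angles; "dq": joint speeds; "tau": joint torques, N m; "position": TCP position; "eef_rot": TCP orientation; "force": force on the tool from outside, world axes, zero at the start; "ft_torque": the same for the moment, N m; "gripper_width": finger opening in mm; "grip_force": force on a finger pad.
Only numpy, scipy, OpenCV 4.12 (cv2) and the standard library are available. Lean on these libraries where they do the work, as an engineer would, in place of code of your own. Each camera call takes 0.05 s, during which the arm holds its last target. There are 200 camera calls.

TASK

A square glass sample bottle has fallen over in its lane of the steriliser tray, its screw cap only started on the thread. Stand it upright on the floor of the tray, then screw the cap down until it bottoms out and back it off a quarter turn so that it can vent, and finish still holding the cap there between the fingers, ready to be taped. Leave the other bottle, the roll of tape and the slide box alone.

Things in the scene. Friction and masses are not known exactly. Their poses are not given: they have to be found in the camera images.
- bottle_mid (a point): The fallen square amber glass bottle: body 54 x 54 x 80 mm, then a short shoulder and neck; 115 mm tall over the closed cap; about 0.25 kg. This point is on its axis, 57.5 mm from its underside; z points from underside to cap, x and y are square to the flat sides. It starts lying on a flat side along its lane, cap towards the tray's +y end.
- cap: Ribbed black screw cap of the fallen bottle, a cylinder 44 mm in diameter, 24 mm tall. Origin at the cap's centre, z along the bottle's axis to the closed top. Fully down, its underside is 91 mm and its top 115 mm above the bottle's underside. It stays on its thread and turns easily (0.02 N m).
- cap_turn (a joint): How far the cap is unscrewed, rad: 0 = bottomed out (hard stop), growing anticlockwise seen from above its top; screwing down is clockwise. Starts between 2.6 and 4.0. 4 mm pitch: the cap comes down 0.64 mm per rad when screwed on and rises as much when backed off; it stays where it is left. Follow this, or press lightly down, so that the bottle keeps its footing.
- tray: Fixed steel tray, 203 x 340 mm. Origin under its centre, on the bench; x across its three lanes, y along them. Floor 3 mm above the bench. Lanes 61 mm wide, centres at x = -66, 0, +66 mm, between 5 mm rails; rails and end rims stand 8 mm above the floor and keep a standing bottle from turning more than about 8 degrees. The fallen bottle lies in one outer lane, the other stands in the other.
- spare_bottle: The identical bottle standing in the other outer lane, cap on, 54 x 54 x 115 mm; origin at the centre of its underside. To be left alone.
- tape_roll: Roll of tape lying flat on the bench, 96 mm in diameter, 19 mm high; origin at the centre of its underside. To be left alone.
- slide_box: Closed flat slide box, 87 x 177 x 33 mm, on the bench; origin at the centre of its underside. To be left alone.
Mind the look-alikes: they are no part of the job. Leave any green look-alike of the part that bears bottle_mid alone.

How it is judged:
By the outcome, as a careful person would: the job done as asked, in the order asked, and still so for the second after the job is handed in, while the arm keeps its last pose, push and grip.
It also fails if it takes over 58 s, if anything falls off the work surface, if the arm or the gripper's body presses on something with over 40 N, if the wrist force passes 120 N, or if a joint passes its speed limit or range.

## Working session

There is one attempt and no reset: what is moved stays moved. The work goes in short steps, Python scripts to look and compute and a tool call to move; the robot and the scene stay as the last step left them, time stands still between calls to the robot, and variables do not carry over. Pictures are saved under pics/ and viewed, at most 10 in all, crops included, and the job is handed in when it is done.

Besides the shell and the picture viewer there is one more tool, called after ">>>" as name(argument=value, ...), one argument or row to a line, values as JSON. step_arm: Moves the arm, as the interface text tells. Its arguments: {"type":"object","properties":{"targets":{"type":"array","items":{"type":"array"}},"force":{"type":"number"}},"required":["targets"]}

```bash
mkdir -p pics; cat > h.py <<'E'
import numpy as np, cv2, json
from scipy.spatial.transform import Rotation as R
from station import env
def cam(n):
    s=env.read_state(); f=env.grab_frame(n)
    if n=="wrist":
        T=np.eye(4);T[:3,:3]=R.from_rotvec(s["eef_rot"]).as_matrix();T[:3,3]=s["position"]
        f["E"]=T@np.array(f["tool_from_camera"])
    else: f["E"]=np.array(f["extrinsics"])
    return f
def save(f,name): cv2.imwrite("pics/"+name,f["image"][:,:,::-1])
def ray(f,u,v):
    K=np.array([[f["fx"],0,f["cx"]],[0,f["fy"],f["cy"]],[0,0,1.]])
    p=cv2.undistortPoints(np.array([[[u,v]]],float),K,np.array([f["k1"],0,0,0.]))[0,0]
    d=f["E"][:3,:3]@[p[0],-p[1],-1]; return f["E"][:3,3],d
def onz(f,u,v,z):
    o,d=ray(f,u,v); return o+d*(z-o[2])/d[2]
def proj(f,P):
    p=np.linalg.inv(f["E"])@np.append(P,1); x,y=p[0]/-p[2],-p[1]/-p[2]; k=1+f["k1"]*(x*x+y*y)
    return f["fx"]*x*k+f["cx"],f["fy"]*y*k+f["cy"]
E
python3 - <<'E'
from h import *
import pickle
ims=[]
for n in("top","side","wrist"):
    f=cam(n); save(f,n+"0.png"); pickle.dump(f,open(n+"0.pkl","wb")); print(n,f["E"].round(2).tolist(),f["fx"],f["k1"])
print(env.read_state())
E
```

```text
top [[-0.02, 0.99, -0.13, 314.89], [-1.0, -0.02, 0.03, 7.51], [0.03, 0.13, 0.99, 1223.17], [0.0, 0.0, 0.0, 1.0]] 391.6832444496117 -0.09861669027165668
side [[-0.99, 0.12, -0.12, 350.37], [-0.17, -0.65, 0.74, 882.91], [0.01, 0.75, 0.66, 877.97], [0.0, 0.0, 0.0, 1.0]] 472.9457435214855 -0.15621010407262306
wrist [[0.28, 0.92, 0.29, 254.3], [-0.96, 0.26, 0.08, -601.51], [-0.0, -0.3, 0.95, 373.56], [0.0, 0.0, 0.0, 1.0]] 293.1818564120391 -0.05660463573051294
{'t': 0.15, 'q': array([ 1.22379389,  0.53704851, -0.00445312,  1.53863954,  0.00259156,
        1.06727527, -0.071197  ]), 'dq': array([ 0.00223234, -0.00125709, -0.00046459, -0.00289899,  0.00034336,
       -0.00121296,  0.00033633]), 'tau': array([ 1.41028708e-03, -5.83785689e+01,  1.04944501e+00, -2.59350175e+01,
        1.23478635e-02,  6.53081835e-03, -4.83309478e-06]), 'position': array([ 179.98648526, -624.03458316,  198.08027657]), 'eef_rot': array([-3.10933755e+00, -4.39577410e-01,  4.34803558e-04]), 'force': array([ 0.13063907, -0.01782338,  1.05287774]), 'ft_torque': array([ 0.02398065,  0.0193295 , -0.03044082]), 'grip_force': 0.0, 'gripper_width': 85.41283003270011}
```

View pics/top0.png

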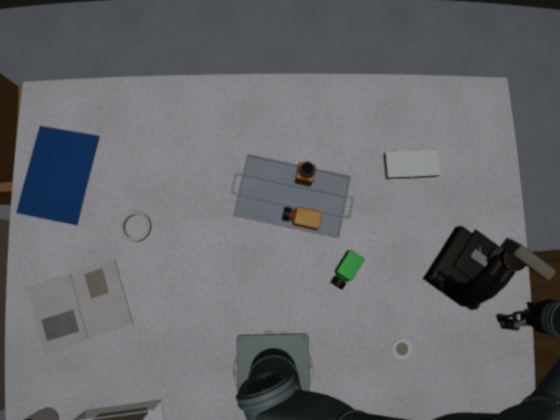

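View pics/side0.png

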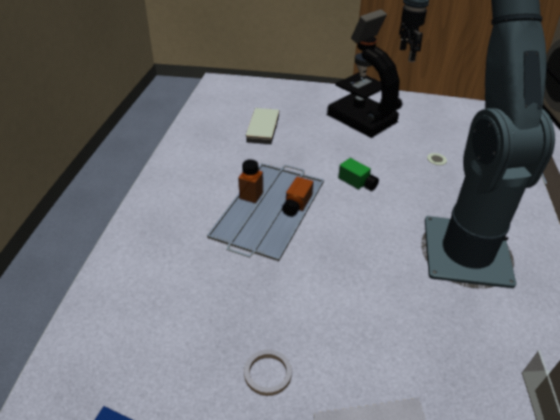

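The top view shows the tray centred near (292,196). Three objects could be the fallen bottle:
- Amber bottle lying at (303,217), cap at (288,213). It fits: lying in an outer lane, cap towards +y.
- Amber bottle standing at (306,172). This is the spare.
- Green bottle lying at (348,266), off the tray. This is the look-alike.

I'll confirm with an enlarged crop.

```bash
python3 - <<'E'
from h import *
import pickle
f=pickle.load(open("top0.pkl","rb"))
c=cv2.resize(f["image"][145:245,225:360],None,fx=5.9,fy=5.9,interpolation=cv2.INTER_CUBIC)
cv2.imwrite("pics/crop0.png",c[:,:,::-1]); print(c.shape)
for p in [(247,155),(351,176),(340,237),(234,216)]: print(p,onz(f,*p,8).round(1))
for p in [(283,213),(293,214),(322,220)]: print(p,onz(f,*p,30).round(1))
E
```

```text
(590, 796, 3)
(247, 155) [666.5  70.4   8. ]
(351, 176) [ 593.8 -261.3    8. ]
(340, 237) [ 399.1 -217.7    8. ]
(234, 216) [470.6 112.4   8. ]
(283, 213) [474.7 -40.   30. ]
(293, 214) [471.1 -70.7  30. ]
(322, 220) [ 451.1 -159.8   30. ]
```

View pics/crop0.png

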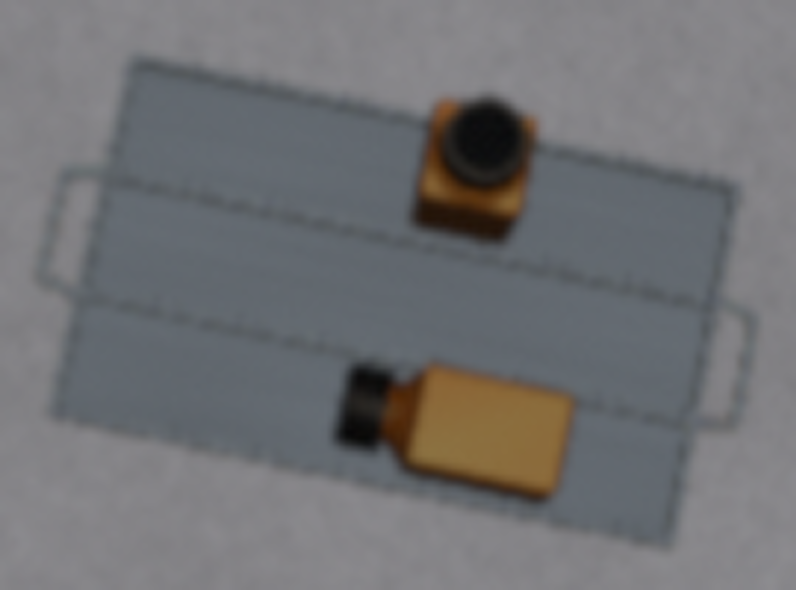

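The crop shows the amber bottle lying in the near lane, cap at crop (365,408) and body at crop (490,432). The cap points to the tray's +y end. That is the target.

```bash
python3 - <<'E'
from h import *
import pickle
f=pickle.load(open("top0.pkl","rb"));g=pickle.load(open("side0.pkl","rb"))
c=lambda u,v:(u/5.9+225-.5,v/5.9+145-.5)
print("tray")
P=[onz(f,*c(*p),11) for p in [(135,62),(737,185),(672,545),(57,418)]]
for p in P: print(p.round(1))
print("mean",np.mean(P,0), "yaw",[np.degrees(np.arctan2(-(a-b)[0],(a-b)[1])) for a,b in((P[0],P[1]),(P[3],P[2]))])
B=[onz(f,*c(*p),57) for p in [(430,367),(572,402),(550,497),(408,462)]]
for p in B: print("body",p.round(1))
print("mean",np.mean(B,0).round(1)); print("cap end",onz(f,*c(348,402),30).round(1))
for p in [(425,275),(465,228),(465,308),(490,300)]: print("micro base",p,onz(f,*p,0).round(0))
def tri(a,b):
    o1,d1=ray(f,*a);o2,d2=ray(g,*b);s=np.linalg.lstsq(np.c_[d1,-d2],o2-o1,rcond=None)[0];return (o1+d1*s[0]).round(0),(o2+d2*s[1]).round(0)
print("head",tri((512,245),(358,35)),tri((550,270),(380,15)))
E
```

```text
tray
[665.6  69.   11. ]
[ 593.6 -255.5   11. ]
[ 399.4 -212.2   11. ]
[472.3 111.6  11. ]
mean [532.74307885 -71.77105144  11.        ] yaw [np.float64(-12.510983096960357), np.float64(-12.688523101660694)]
body [489.6 -82.7  57. ]
body [ 470.4 -155.1   57. ]
body [ 421.8 -142.2   57. ]
body [440.9 -70.3  57. ]
mean [ 455.7 -112.6   57. ]
cap end [475.8 -41.5  30. ]
micro base (425, 275) [ 273. -488.    0.]
micro base (465, 228) [ 420. -633.    0.]
micro base (465, 308) [ 164. -615.    0.]
micro base (490, 300) [ 185. -703.    0.]
head (array([ 349., -592.,  310.]), array([ 344., -592.,  309.])) (array([ 285., -653.,  360.]), array([ 280., -653.,  360.]))
```

>>> step_arm(
  targets=[
    [[0,0,-0.04],[0,0,0],0.085],
    [[0,0,-0.04],[0,0,0],0.085],
    [[0,0,-0.04],[0,0,0],0.085],
    [[0,0,-0.04],[0,0,0],0.085],
    [[0.0274,-0.0282,0],[0,0,0],0.085],
    [[0.0274,-0.0282,0],[0,0,0],0.085],
    [[0.0274,-0.0282,0],[0,0,0],0.085],
    [[0.0274,-0.0282,0],[0,0,0],0.085],
    [[0.0274,-0.0282,0],[0,0,0],0.085],
    [[0.0274,-0.0282,0],[0,0,0],0.085],
    [[0.0274,-0.0282,0],[0,0,0],0.085],
    [[0.0274,-0.0282,0],[0,0,0],0.085],
    [[0.0274,-0.0282,0],[0,0,0],0.085],
    [[0.0274,-0.0282,0],[0,0,0],0.085],
    [[0.0274,-0.0282,0],[0,0,0],0.085],
    [[0.0274,-0.0282,0],[0,0,0],0.085],
    [[0.0274,-0.0282,0],[0,0,0],0.085],
    [[0.0274,-0.0282,0],[0,0,0],0.085],
    [[0.0274,-0.0282,0],[0,0,0],0.085],
  ],
  force=60,
)

```text
t: 2.05
position: [458.1, -102.8, 358.7]
eef_rot: [3.11, 0.439, -0.0]
force: [0.9, 0.3, 0.1]
gripper_width: 84.8
grip_force: 0.0
```

>>> step_arm(
  targets=[
    [[0,0,0.0175],[0,0,-0.119],0.085],
    [[0,0,0.0175],[0,0,-0.119],0.085],
    [[0,0,0.0175],[0,0,-0.119],0.085],
    [[0,0,0.0175],[0,0,-0.119],0.085],
    [[0,0,0.0175],[0,0,-0.119],0.085],
    [[0,0,0.0175],[0,0,-0.119],0.085],
    [[0,0,0.0175],[0,0,-0.119],0.085],
    [[0,0,0.0175],[0,0,-0.119],0.085],
    [[0,0,0.0175],[0,0,-0.119],0.085],
    [[0,0,0],[0,0,0],0.085],
  ],
)

```text
t: 3.05
position: [455.8, -104.0, 199.2]
eef_rot: [-2.447, -1.964, 0.004]
force: [1.1, -0.6, -0.4]
gripper_width: 85.0
grip_force: 0.0
```

```bash
python3 - <<'E'
from h import *
import pickle
f=cam("wrist"); save(f,"w1.png"); pickle.dump(f,open("w1.pkl","wb")); s=env.read_state(); print(s["q"].round(3),R.from_rotvec(s["eef_rot"]).as_matrix().round(3).tolist())
E
```

```text
[ 0.597  0.273 -0.546  1.973  0.173  0.943 -0.256] [[0.22, 0.976, -0.002], [0.976, -0.22, 0.001], [0.0, -0.002, -1.0]]
```

View pics/w1.png

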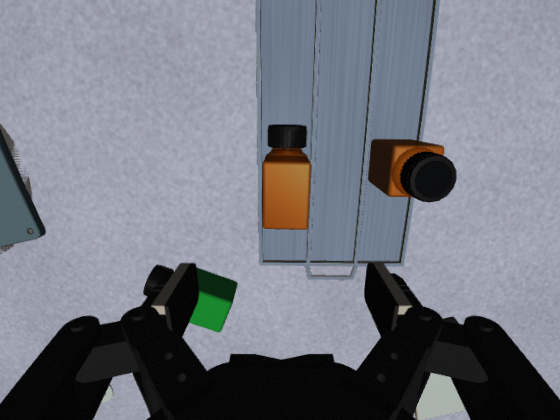

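The wrist view shows the fallen bottle's body at (263–310, 163–229) and its cap at (287,137). The spare is at (420,170) and the green bottle at (205,300).

```bash
python3 - <<'E'
from h import *
import pickle
f=pickle.load(open("w1.pkl","rb"))
B=[onz(f,*p,57) for p in [(263,163),(310,163),(308,229),(264,229)]]
for b in B:print(b.round(1))
print("mean",np.mean(B,0)); print("cap end",onz(f,287,124,32))
print("rails",onz(f,259,150,11),onz(f,314,150,11),onz(f,262,255,11),onz(f,307,262,11))
E
```

```text
[441.6 -69.6  57. ]
[491.4 -80.6  57. ]
[ 474.7 -155.5   57. ]
[ 424.8 -144.5   57. ]
mean [ 458.14249544 -112.52381474   57.        ]
cap end [475.96122359 -35.88423145  32.        ]
rails [436.12831485 -59.15978056  11.        ] [502.00366239 -73.72162243  11.        ] [ 406.17227631 -198.19132854   11.        ] [ 464.48145784 -222.03669274   11.        ]
```

>>> step_arm(
  targets=[
    [[0.0168,0.001,0.0303],[0,0,0],0.085],
    [[0.0168,0.001,0.0303],[0,0,0],0.085],
    [[0.0168,0.001,0.0303],[0,0,0],0.085],
    [[0,0,0],[0,-0.122,0],0.085],
    [[0,0,0],[0,-0.122,0],0.085],
    [[0,0,0],[0,-0.122,0],0.085],
    [[0,0,0],[0,-0.122,0],0.085],
    [[0,0,0],[0,-0.122,0],0.085],
    [[0,0,0.02],[0,0,0],0.085],
    [[0,0,0.02],[0,0,0],0.085],
    [[0,0,0.02],[0,0,0],0.085],
    [[0,0,0],[0,0,0],0.085],
  ],
)

```text
t: 4.3
position: [463.3, -90.9, 60.9]
eef_rot: [2.097, 1.673, -0.663]
force: [-0.8, 0.4, 1.2]
gripper_width: 85.1
grip_force: 0.0
```

```bash
python3 - <<'E'
from h import *
s=env.read_state(); M=R.from_rotvec(s["eef_rot"]).as_matrix(); print(s["q"].round(3),M.round(3).tolist(),s["position"],s["force"])
T=np.array([457.2,-111.4,26.4]); print("tool delta",(M.T@(T-s["position"])).round(1))
E
```

```text
[-0.097  0.662 -0.271  1.974  0.79   1.068 -1.151] [[0.181, 0.975, -0.127], [0.798, -0.222, -0.56], [-0.575, 0.0, -0.818]] [463.26811041 -90.85814093  60.88326493] [-0.76124638  0.42751209  1.19003023]
tool delta [ 2.3 -1.4 40.5]
```

>>> step_arm(
  targets=[
    [[0.0012,-0.0007,0.0135],[0,0,0],0.085],
    [[0.0011,-0.0007,0.0135],[0,0,0],0.085],
    [[0,0,0.0135],[0,0,0],0.085],
    [[0,0,0],[0,0,0],0.04],
    [[0,0,0],[0,0,0],0.04],
    [[0,0,0],[0,0,0],0.04],
    [[0,0,0],[0,0,0],0.04],
    [[0,0,0],[0,0,0],0.04],
    [[0,0,0],[0,0,0],0.04],
    [[0,0,0],[0,0,0],0.04],
  ],
  force=60,
)

```text
t: 5.3
position: [458.7, -109.1, 27.4]
eef_rot: [2.093, 1.679, -0.658]
force: [-0.9, 2.0, 5.3]
gripper_width: 50.4
grip_force: 61.5
```

>>> step_arm(
  targets=[
    [[-0.0098,0,-0.0139],[0,0,0],0.04],
    [[-0.0098,0,-0.0139],[0,0,0],0.04],
    [[-0.0098,0,-0.0139],[0,0,0],0.04],
    [[-0.0098,0,-0.0139],[0,0,0],0.04],
    [[0,0,0],[0,0.1122,0],0.04],
    [[0,0,0],[0,0.1122,0],0.04],
    [[0,0,0],[0,0.1122,0],0.04],
    [[0,0,0],[0,0.1122,0],0.04],
    [[0,0,0],[0,0.1122,0],0.04],
    [[0,0,0],[0,0.1122,0],0.04],
    [[0,0,0],[0,0.1122,0],0.04],
    [[0,0,0],[0,0.1122,0],0.04],
    [[0,0,0],[0,0.1122,0],0.04],
    [[0,0,0],[0,0.1122,0],0.04],
    [[0,0,0],[0,0.1122,0],0.04],
    [[0,0,0],[0,0.1122,0],0.04],
    [[0,0,0],[0,0.1122,0],0.04],
    [[0,0,0],[0,0.1122,0],0.04],
    [[0,0,0],[0,0,0],0.04],
  ],
)

```text
t: 7.2
position: [456.7, -112.9, 90.7]
eef_rot: [-1.851, -1.47, -0.963]
force: [-0.5, -0.7, -4.0]
gripper_width: 50.0
grip_force: 64.5
```

```bash
python3 - <<'E'
from h import *
s=env.read_state(); M=R.from_rotvec(s["eef_rot"]).as_matrix(); print(s["q"].round(3),M.round(3).tolist(),s["position"],s["force"],"grasp",s["position"]-19*M[:,2])
# pitch of tool z above... angle vs start
print(np.degrees(np.arctan2(-M[2,2],np.hypot(M[0,2],M[1,2]))), "lat tool y tilt",M[2,1])
a=cam("wrist")["image"]; b=cam("side")["image"][140:260,190:350]
b=cv2.resize(b,(560,420),interpolation=cv2.INTER_CUBIC)
cv2.imwrite("pics/p2.png",cv2.resize(np.hstack([a,b])[:,:,::-1],(800,300)))
E
```

```text
[ 1.337  1.01  -0.85   1.838 -0.208  0.971  0.549] [[0.132, 0.975, 0.181], [0.555, -0.224, 0.801], [0.821, -0.005, -0.571]] [ 456.71289194 -112.88015302   90.67682614] [-0.45383171 -0.69991114 -3.98798614] grasp [ 453.27233385 -128.09746028  101.52100059]
34.80226465323348 lat tool y tilt -0.0050141490274473455
```

View pics/p2.png

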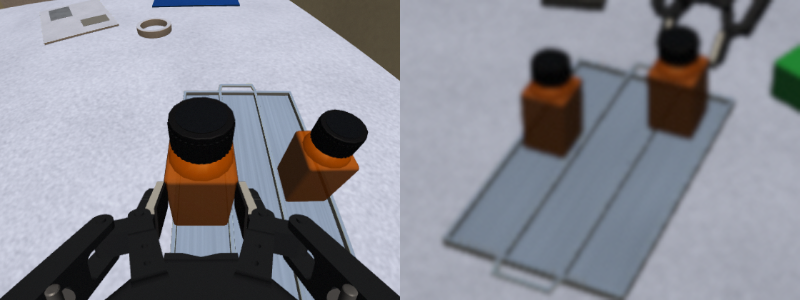

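The wrist and side views show the bottle held upright above its lane, cap up at wrist-panel pixel (202,130). Now I'll lower it.

>>> step_arm(
  targets=[
    [[-0.0082,0,0.0057],[0,0,0],0.04],
    [[-0.0082,0,0.0057],[0,0,0],0.04],
    [[-0.0082,0,0.0057],[0,0,0],0.04],
    [[-0.0082,0,0.0057],[0,0,0],0.04],
    [[0,0,0],[0,0,0],0.04],
    [[0,0,0],[0,0,0],0.04],
  ],
)

```text
t: 7.9
position: [458.1, -109.8, 54.7]
eef_rot: [-1.846, -1.48, -0.962]
force: [0.2, -0.3, -2.4]
gripper_width: 50.3
grip_force: 64.2
```

>>> step_arm(
  targets=[
    [[-0.0016,0,0.0011],[0,0,0],0.04],
    [[0,0,0],[0,0,0],0.04],
  ],
)

```text
t: 8.1
position: [458.2, -110.2, 52.9]
eef_rot: [-1.847, -1.481, -0.962]
force: [-0.3, -0.5, -2.8]
gripper_width: 50.4
grip_force: 64.2
```

>>> step_arm(
  targets=[
    [[-0.0012,0,0.0009],[0,0,0],0.04],
    [[0,0,0],[0,0,0],0.04],
  ],
)

```text
t: 8.3
position: [458.1, -110.1, 51.3]
eef_rot: [-1.847, -1.481, -0.962]
force: [-0.2, 0.0, -2.8]
gripper_width: 50.6
grip_force: 64.2
```

>>> step_arm(
  targets=[
    [[-0.0016,0,0.0011],[0,0,0],0.04],
    [[0,0,0],[0,0,0],0.04],
  ],
)

```text
t: 8.5
position: [458.2, -110.4, 50.0]
eef_rot: [-1.846, -1.48, -0.963]
force: [-2.8, -3.8, 3.7]
gripper_width: 50.3
grip_force: 65.1
```

>>> step_arm(
  targets=[
    [[-0.0012,0,0.0009],[0,0,0],0.04],
    [[0,0,0],[0,0,0],0.04],
  ],
)

```text
t: 8.7
position: [458.3, -110.7, 49.6]
eef_rot: [-1.845, -1.48, -0.964]
force: [-7.6, -9.0, 12.5]
gripper_width: 50.3
grip_force: 66.6
```

>>> step_arm(
  targets=[
    [[-0.0008,0,0.0006],[0,0,0],0.04],
    [[0,0,0],[0,0,0],0.04],
  ],
)

```text
t: 8.9
position: [458.3, -111.0, 49.3]
eef_rot: [-1.845, -1.479, -0.964]
force: [-8.8, -11.6, 18.2]
gripper_width: 50.3
grip_force: 67.4
```

```bash
python3 - <<'E'
from h import *
s=env.read_state(); M=R.from_rotvec(s["eef_rot"]).as_matrix(); g=s["position"]-19*M[:,2]; print(g,M.round(3).tolist(),s["ft_torque"])
f=cam("side"); im=f["image"]; b=cv2.resize(im[150:235,230:343],None,fx=7,fy=7,interpolation=cv2.INTER_CUBIC)
yt=np.array([.22,.976,0]);xt=np.array([.976,-.22,0])
c=g+13*yt; c[2]=3
for i,j,z in[(1,1,3),(-1,1,3),(1,1,83),(-1,1,83),(-1,-1,83),(1,-1,83)]:
    u,v=proj(f,c+27*i*xt+27*j*yt+[0,0,z-3]); cv2.circle(b,(int((u-230+.5)*7),int((v-150+.5)*7)),3,(0,255,0),1)
cv2.imwrite("pics/s3.png",b[:,:,::-1])
E
```

```text
[ 454.91049827 -126.20546339   60.17219405] [[0.124, 0.976, 0.179], [0.557, -0.217, 0.801], [0.821, 0.0, -0.571]] [1.08128451 0.61235575 1.19411912]
```

View pics/s3.png

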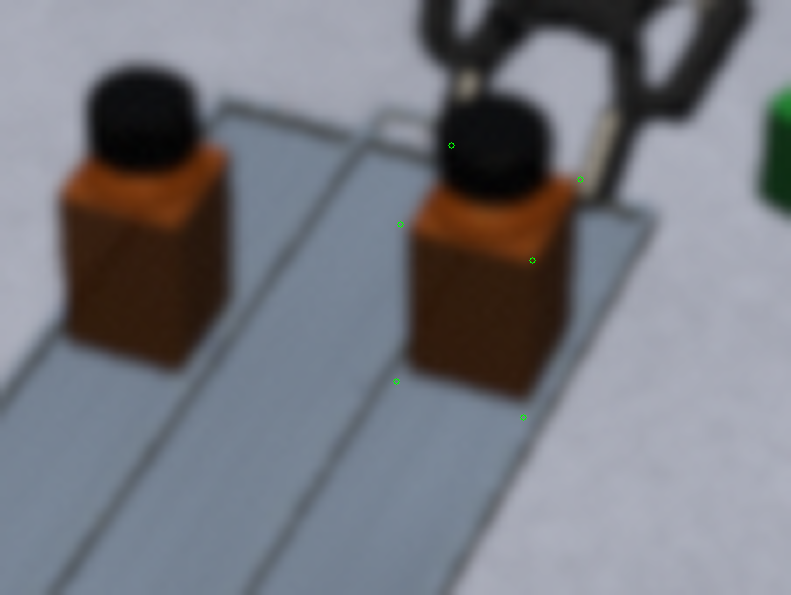

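Side view crop: the bottle is upright in its lane, front base corners at crop (408,368) and (525,398), slightly above my predicted dots. I'll check whether its base is on the floor or a rail.

```bash
python3 - <<'E'
from h import *
import pickle
f=pickle.load(open("side0.pkl","rb"))
a=np.radians(-12.6); Rt=np.array([[np.cos(a),-np.sin(a)],[np.sin(a),np.cos(a)]]); o=np.array([532.7,-71.8])
q=lambda u,v,z:(Rt.T@(onz(f,u/7+230-.5,v/7+150-.5,z)[:2]-o)).round(1)
print("ours base z3",q(408,368,3),q(525,398,3),"z11",q(408,368,11),q(525,398,11),"z6",q(408,368,6),q(525,398,6))
print("ours shoulder z83",q(412,230,83),q(532,253,83),q(572,180,83))
print("spare base z3",q(68,340,3),q(180,370,3),"z83",q(66,193,83),q(180,228,83),q(228,152,83))
print("rails z11: left outer",q(30,380,11),"mid+",q(200,360,11),q(365,150,11),"mid-",q(395,362,11),q(255,590,11),"outer-",q(545,400,11),q(450,585,11),q(655,215,11))
E
```

```text
ours base z3 [-38.4 -39.4] [-87.7 -40.8] z11 [-41.6 -30.9] [-90.4 -32.3] z6 [-39.6 -36.2] [-88.7 -37.6]
ours shoulder z83 [-42.3 -28.9] [-89.2 -33.9] [-88.2 -82.2]
spare base z3 [94.3 -1.6] [45.  -2.7] z83 [89.2  2.3] [39.6  4.6] [ 42.  -45.9]
rails z11: left outer [93.1 34.1] mid+ [36.3 -3. ] [  27.4 -155.1] mid- [-35.5 -32.2] [-35.2 106.2] outer- [-98.1 -34.3] [-100.5   75.8] [-101.3 -161.7]
```

>>> step_arm(
  targets=[
    [[0.0012,0,-0.0009],[0,0,0],0.04],
    [[0,0,0],[0,0,0],0.04],
    [[0,0,0],[0,0,0],0.053],
  ],
  force=20,
)

```text
t: 9.25
position: [458.5, -110.3, 48.6]
eef_rot: [-1.847, -1.481, -0.963]
force: [-1.9, -4.1, 4.9]
gripper_width: 53.2
grip_force: 16.9
```

>>> step_arm(
  targets=[
    [[0,0,0],[0,0,0],0.056],
    [[0,0,0],[0,0,0],0.06],
    [[0,0,0],[0,0,0],0.068],
    [[0,0,0],[0,0,0],0.076],
    [[0,0,0],[0,0,0],0.08],
  ],
)

```text
t: 9.75
position: [458.1, -109.8, 48.4]
eef_rot: [-1.846, -1.481, -0.962]
force: [0.2, 0.3, 0.5]
gripper_width: 79.8
grip_force: 0.0
```

```bash
python3 - <<'E'
from h import *
f=cam("wrist"); g=cam("side")
b=cv2.resize(g["image"][150:235,230:343],(560,420),interpolation=cv2.INTER_CUBIC)
cv2.imwrite("pics/p4.png",cv2.resize(np.hstack([f["image"],b])[:,:,::-1],(800,300))); print(env.read_state()["gripper_width"])
E
```

```text
79.83246087376074
```

View pics/p4.png

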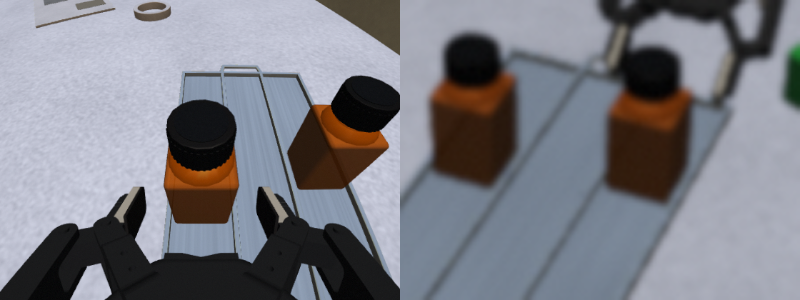

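The bottle stands free and upright in its lane, with its cap at panel pixel (202,130). I'll retreat, go vertical and hover above the cap.

>>> step_arm(
  targets=[
    [[0,0,-0.035],[0,0,0],0.085],
    [[0,0,-0.035],[0,0,0],0.085],
    [[0,0,-0.035],[0,0,0],0.085],
    [[0,0,-0.035],[0,0,0],0.085],
    [[0,0,0],[0,-0.1376,0],0.085],
    [[0,0,0],[0,-0.1376,0],0.085],
    [[0,0,0],[0,-0.1376,0],0.085],
    [[0,0,0],[0,-0.1376,0],0.085],
    [[0,0,0],[0,-0.1376,0],0.085],
    [[0,0,0],[0,-0.1376,0],0.085],
    [[0,0,0],[0,-0.1376,0],0.085],
    [[0.0,0,-0.033],[0,0,0],0.085],
    [[0,0,-0.033],[0,0,0],0.085],
    [[0,0,-0.033],[0,0,0],0.085],
    [[0,0,0],[0,0,0],0.085],
  ],
)

```text
t: 11.35
position: [436.0, -222.1, 231.7]
eef_rot: [2.443, 1.961, 0.001]
force: [0.8, 0.4, -0.2]
gripper_width: 85.1
grip_force: 0.0
```

```bash
python3 - <<'E'
from h import *
import pickle
f=cam("wrist"); save(f,"w5.png"); pickle.dump(f,open("w5.pkl","wb")); s=env.read_state(); print(s["position"],s["q"].round(3),R.from_rotvec(s["eef_rot"]).as_matrix().round(3).tolist())
for d in(-113,):print(proj(f,[457.8,-113,120]),proj(f,[457.8,-113,83]))
E
```

```text
[ 434.56696463 -221.98558432  229.49171259] [ 0.915  0.281 -0.634  1.898  0.198  1.019 -0.023] [[0.217, 0.976, 0.003], [0.976, -0.217, -0.005], [-0.004, 0.004, -1.0]]
(np.float64(278.7528020289598), np.float64(79.1183028256383)) (np.float64(278.7385066739226), np.float64(83.29769306081296))
```

View pics/w5.png

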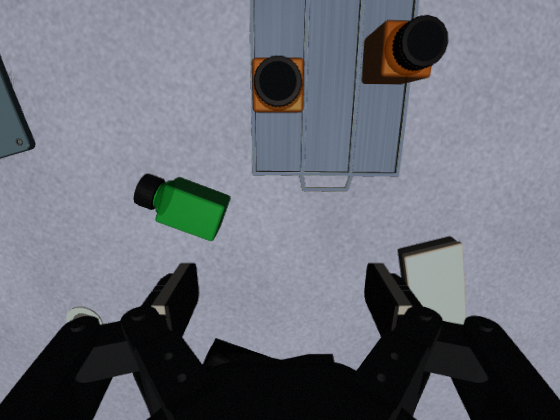

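The cap top is at (278,80), against a prediction of (278.7,79.1), so its position is known well enough.

>>> step_arm(
  targets=[
    [[0.0369,-0.0003,0],[0,0,0],0.085],
    [[0.0369,-0.0003,0],[0,0,0],0.085],
    [[0.0369,-0.0003,0],[0,0,0],0.085],
    [[0,0,0],[0,0,-0.1355],0.085],
    [[0,0,0],[0,0,-0.1355],0.085],
    [[0,0,0],[0,0,-0.1355],0.085],
    [[0,0,0],[0,0,-0.1355],0.085],
    [[0,0,0],[0,0,-0.1355],0.085],
    [[0,0,0],[0,0,-0.1355],0.085],
    [[0,0,0],[0,0,-0.1355],0.085],
    [[0,0,0],[0,0,-0.1355],0.085],
    [[0,0,0],[0,0,-0.1355],0.085],
    [[0,0,0],[0,0,-0.1355],0.085],
    [[0,0,0],[0,0,-0.1355],0.085],
    [[0,0,0],[0,0,-0.1355],0.085],
    [[0,0,0],[0,0,-0.1355],0.085],
    [[0,0,0],[0,0,-0.1355],0.085],
    [[0,0,0],[0,0,-0.1355],0.085],
    [[0,0,0],[0,0,-0.1355],0.085],
    [[0,0,0],[0,0,-0.1355],0.085],
  ],
)

```text
t: 13.4
position: [455.4, -113.3, 226.2]
eef_rot: [0.806, -3.034, 0.001]
force: [0.4, -0.3, 0.2]
gripper_width: 84.8
grip_force: 0.0
```

>>> step_arm(
  targets=[
    [[0,0,0],[0,0,0],0.085],
    [[0,0,0],[0,0,0],0.085],
  ],
)

```text
t: 13.6
position: [455.8, -113.4, 226.6]
eef_rot: [0.792, -3.038, 0.001]
force: [-0.7, 0.0, -0.2]
gripper_width: 84.7
grip_force: 0.0
```

```bash
cat > st.py <<'E'
from h import *
s=env.read_state(); M=R.from_rotvec(s["eef_rot"]).as_matrix(); 
print("t",s["t"],s["position"].round(1),"q",s["q"].round(3),"yaw(y)",np.arctan2(M[1,1],M[0,1]).round(4),"z",M[:,2].round(4),"F",s["force"].round(1),"T",s["ft_torque"].round(3),s["gripper_width"].round(1),s["grip_force"])
print("tool delta to cap xy",(M.T@(np.array([457.5,-113.8,103])-s["position"])).round(1))
E
python3 st.py
```

```text
Traceback (most recent call last):
  File "st.py", line 3, in <module>
    print("t",s["t"],s["position"].round(1),"q",s["q"].round(3),"yaw(y)",np.arctan2(M[1,1],M[0,1]).round(4),"z",M[:,2].round(4),"F",s["force"].round(1),"T",s["ft_torque"].round(3),s["gripper_width"].round(1),s["grip_force"])
                                                                                                                                                                                    ^^^^^^^^^^^^^^^^^^^^^^^^
AttributeError: 'float' object has no attribute 'round'
```

```bash
sed -i 's/s\["gripper_width"\].round(1)/round(s["gripper_width"],1)/' st.py; python3 st.py
```

```text
t 13.6 [ 455.8 -113.4  226.6] q [ 1.088  0.417 -1.162  1.921  0.435  1.089  1.828] yaw(y) 2.081 z [-0.0018 -0.0013 -1.    ] F [-0.7  0.  -0.2] T [ 0.038 -0.061  0.008] 84.7 0.0
tool delta to cap xy [ -1.5  -1.1 123.6]
```

>>> step_arm(
  targets=[
    [[-0.0005,-0.0004,0.0],[0,0,-0.135],0.085],
    [[-0.0005,-0.0004,0],[0,0,-0.135],0.085],
    [[0,0,0],[0,0,-0.135],0.085],
    [[0,0,0.03],[0,0,0],0.085],
    [[0,0,0.03],[0,0,0],0.085],
    [[0,0,0],[0,0,0],0.085],
  ],
)

```text
t: 14.2
position: [454.7, -113.6, 164.3]
eef_rot: [1.387, -2.811, -0.003]
force: [-0.8, -0.6, 1.3]
gripper_width: 84.9
grip_force: 0.0
```

```bash
python3 st.py; python3 - <<'E'
from h import *
f=cam("wrist"); save(f,"w6.png")
E
```

```text
t 14.2 [ 454.7 -113.6  164.3] q [ 1.037  0.526 -1.129  1.986  0.57   1.001  2.118] yaw(y) 2.4875 z [-0.0067 -0.001  -1.    ] F [-0.8 -0.6  1.3] T [-0.033 -0.026 -0.031] 84.9 0.0
tool delta to cap xy [-1.8 -2.6 61.3]
```

View pics/w6.png

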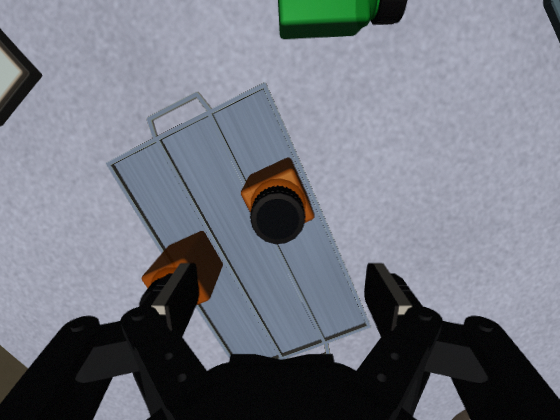

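The wrist view shows our cap centred at (278,216) and the spare at (180,270), outside the fingers' reach (132 mm away).

```bash
python3 - <<'E'
from h import *
f=cam("wrist"); c=f["image"][150:260,220:340].astype(int); 
m=(c.max(2)<48).astype(np.uint8); n,l,s,cc=cv2.connectedComponentsWithStats(m); i=1+s[1:,4].argmax(); print(s[i]+[220,150,0,0,0],cc[i]+[220,150])
for z in(118,121): print(onz(f,278,217,z))
s=env.read_state(); M=R.from_rotvec(s["eef_rot"]).as_matrix(); print((M.T@(onz(f,278,217,120)-s["position"])).round(1))
E
```

```text
[ 252  184   54   58 2439] [278.76137761 212.48872489]
[ 457.47878676 -113.74510984  118.        ]
[ 456.81890532 -114.55838689  121.        ]
[ 0.9 -0.1 47.6]
```

```bash
python3 st.py; python3 st.py
```

```text
t 14.3 [ 457.6 -113.4  167.6] q [ 1.039  0.523 -1.133  1.981  0.569  1.003  2.12 ] yaw(y) 2.4886 z [-0.0012 -0.0018 -1.    ] F [-0.4 -0.6 -0.3] T [-0.01  -0.05  -0.008] 85.1 0.0
tool delta to cap xy [ 0.2 -0.2 64.6]
t 14.3 [ 457.6 -113.4  167.6] q [ 1.039  0.523 -1.133  1.981  0.569  1.003  2.12 ] yaw(y) 2.4886 z [-0.0012 -0.0018 -1.    ] F [-0.4 -0.6 -0.3] T [-0.01  -0.05  -0.008] 85.1 0.0
tool delta to cap xy [ 0.2 -0.2 64.6]
```

>>> step_arm(
  targets=[
    [[0.0004,-0.0002,0.02],[0,0,0],0.085],
    [[0,0,0.02],[0,0,0],0.085],
    [[0,0,0.02],[0,0,0],0.085],
    [[0,0,0.0156],[0,0,0],0.085],
    [[0,0,0],[0,0,0],0.06],
    [[0,0,0],[0,0,0],0.06],
    [[0,0,0],[0,0,0],0.055],
    [[0,0,0],[0,0,0],0.055],
  ],
  force=30,
)

```text
t: 15.1
position: [458.4, -114.6, 92.8]
eef_rot: [1.392, -2.816, 0.005]
force: [0.1, 0.3, 0.0]
gripper_width: 55.3
grip_force: 0.0
```

>>> step_arm(
  targets=[
    [[0,0,0],[0,0,0],0.045],
    [[0,0,0],[0,0,0],0.04],
    [[0,0,0],[0,0,0],0.035],
    [[0,0,0],[0,0,0],0.035],
    [[0,0,0],[0,0,0],0.035],
    [[0,0,0],[0,0,0],0.035],
  ],
)

```text
t: 15.7
position: [457.5, -114.4, 91.7]
eef_rot: [1.392, -2.814, 0.003]
force: [-0.2, 1.1, 0.6]
gripper_width: 34.9
grip_force: 0.0
```

```bash
python3 st.py
```

```text
t 15.7 [ 457.5 -114.4   91.7] q [ 0.938  0.627 -1.012  2.041  0.71   0.873  2.009] yaw(y) 2.4895 z [-6.0e-04 -2.3e-03 -1.0e+00] F [-0.2  1.1  0.6] T [ 0.094  0.006 -0.005] 34.9 0.0
tool delta to cap xy [ -0.5   0.4 -11.3]
```

```bash
python3 - <<'E'
from h import *
import pickle
def blobs(im):
    h=cv2.cvtColor(im,cv2.COLOR_RGB2HSV); m=((h[...,0]<18)&(h[...,1]>150)&(h[...,2]>35)).astype(np.uint8)
    n,l,s,c=cv2.connectedComponentsWithStats(m); return [(s[i].tolist(),c[i].round(1).tolist()) for i in range(1,n) if s[i,4]>60]
f=cam("side");print("side",blobs(f["image"][100:260,180:380]))
g=cam("top");print("top",blobs(g["image"][140:250,220:360])); w=cam("wrist"); print("wrist",blobs(w["image"]))
pickle.dump((f,g,w),open("g7.pkl","wb"))
print("cap exp side",proj(f,[457,-114,108]),"top",proj(g,[457,-114,120]),"wrist",proj(w,[457,-114,120]),proj(w,[457,-114,83]))
print(env.read_state()["gripper_width"],env.read_state()["grip_force"])
E
```

```text
side [([60, 71, 22, 30, 522], [70.4, 85.4]), ([109, 75, 23, 31, 522], [119.5, 89.6])]
top [([77, 23, 17, 19, 94], [81.9, 34.8])]
wrist [([231, 168, 98, 85, 3377], [277.8, 203.8]), ([106, 257, 103, 76, 2934], [160.3, 290.2])]
cap exp side (np.float64(300.33272758503307), np.float64(170.90139712081861)) top (np.float64(310.24320503200545), np.float64(214.54847013304231)) wrist (np.float64(279.8788654982217), np.float64(261.3274292188418)) (np.float64(280.1866502047921), np.float64(235.5795015224239))
34.82448992005153 0.0
```

```bash
python3 - <<'E'
from h import *
import pickle
f,g,w=pickle.load(open("g7.pkl","rb"))
a=cv2.resize(w["image"][150:420,100:460],(400,300),interpolation=cv2.INTER_CUBIC); b=cv2.resize(f["image"][130:220,250:370],(400,300),interpolation=cv2.INTER_CUBIC)
x=np.hstack([a,b]); cv2.imwrite("pics/p7.png",np.clip(x.astype(float)*1.6,0,255).astype(np.uint8)[:,:,::-1])
E
```

```text
(no output)
```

View pics/p7.png

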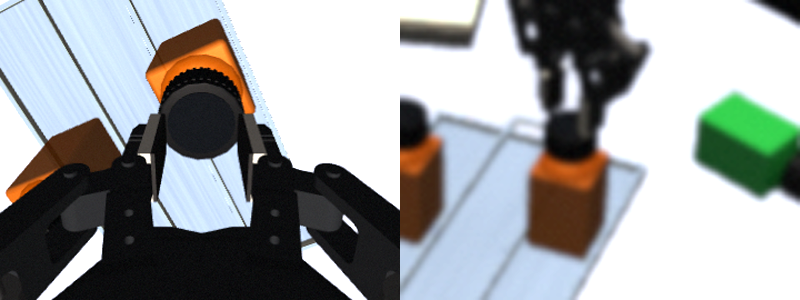

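The cap sits between the pads at crop (200,125), but there's no grip force yet. I'll close further and see where the fingers stop.

>>> step_arm(
  targets=[
    [[0,0,0],[0,0,0],0.03],
    [[0,0,0],[0,0,0],0.025],
    [[0,0,0],[0,0,0],0.025],
  ],
  force=30,
)

```text
t: 16.15
position: [457.5, -114.4, 91.7]
eef_rot: [1.392, -2.815, 0.003]
force: [-0.1, 0.0, -0.2]
gripper_width: 24.7
grip_force: 0.0
```

```bash
python3 - <<'E'
from h import *
w=cam("wrist"); s=env.read_state(); print(s["gripper_width"],s["grip_force"],s["force"],s["position"])
v=w["image"].max(2)[245:300:6,225:340:3]; print(v)
import pickle; pickle.dump(w,open("g8.pkl","wb"))
E
```

```text
25.212635527325055 0.0 [-0.45571331 -0.76019741  0.2292195 ] [ 457.52354887 -114.43560502   91.72347015]
[[169 167 164 164 170 162 108  22  32  32  26  20  20  21  19  19  20  17
   20  21  19  19  20  21  18  20  18  20  29  28  18  74 164 148 110 129
  169 173 168]
 [170 167 166 162 165 170  20  31  32  28  16  19  18  19  20  21  18  21
   20  17  18  19  18  18  18  20  19  15  26  30  28  21 160 150 120 171
  170 168 172]
 [162 169 168 163 161 165  33  50  48  46   6  11  22  21  21  22  20  19
   20  18  18  21  21  22  19  19  17  10  21  49  49  47 169 171 170 169
  169 169 157]
 [164 161 149   6  10   9  48  49  49  29   5   9  17  18  20  20  19  18
   18  21  20  19  20  19  21  17  19   6   6  50  50  49  37   9  11  44
  171 169 168]
 [163 102   8   8  11  28  50  48  48   6   4   9  18  19  20  20  20  19
   16  19  20  20  18  20  19  17  18   8  10  35  49  49  49   8   9  10
   11 169 168]
 [159  35  32  31  34  49  49  49  42   6   5   7  16  20  20  20  20  22
   18  20  19  18  21  20  17  19  20   7  10  11  50  48  48  42  28  26
   28  70 168]
 [  8  10  12  11  44  49  49  48   7   5   5   8  21  21  20  19  20  18
   20  20  19  19  22  19  18  20  23  10   7   8  48  49  49  49   7  10
    9   8 131]
 [ 10   9   7  10  54 137 136 129  29   6   8  48  31  21  22  21  21  19
   18  21  21  21  21  22  20  35 111   6   3  22  71 135 135 108  34   8
   10   7   6]
 [  5  10  10  11   8  11  19 199  45   9   9 128 167 170 165 166 148 106
   88 112 128 128 115 165 163 166 168  10   9  39 144 162   6   9   9   9
    7  12  11]
 [ 15  23  10   9   8   9   9   8  44   4   6 162 162 166 171 164 164 169
  169 166 172 181 162 116 163 165 167  55   9  44  25   6   9  10  11   9
   21  16  10]]
```

```bash
python3 - <<'E'
from h import *
import pickle
w=pickle.load(open("g8.pkl","rb")); Tc=np.array(w["tool_from_camera"]); print(Tc.round(3).tolist(),env.tcp_to_grasp)
f=dict(w); f["E"]=Tc
for o,name in((42.5,"open"),(12.4,"25")):
  for x in(0,11):
    for z in (0,-13,-19,-30,-45,-60): print(name,x,z,np.round(proj(f,[x,-o,z]),0),np.round(proj(f,[x,o,z]),0))
E
```

```text
[[-0.0, 0.951, 0.308, 78.372], [1.0, 0.0, 0.001, 1.472], [0.0, 0.308, -0.951, -175.56], [0.0, 0.0, 0.0, 1.0]] 18.700000000000003
open 0 0 [214. 241.] [344. 241.]
open 0 -13 [210. 249.] [348. 249.]
open 0 -19 [207. 254.] [351. 254.]
open 0 -30 [203. 263.] [355. 263.]
open 0 -45 [195. 277.] [362. 277.]
open 0 -60 [186. 294.] [370. 294.]
open 11 0 [213. 225.] [345. 225.]
open 11 -13 [208. 233.] [350. 233.]
open 11 -19 [206. 237.] [352. 237.]
open 11 -30 [201. 245.] [357. 245.]
open 11 -45 [193. 257.] [364. 257.]
open 11 -60 [184. 273.] [373. 273.]
25 0 0 [260. 241.] [298. 241.]
25 0 -13 [259. 249.] [299. 249.]
25 0 -19 [258. 254.] [300. 254.]
25 0 -30 [256. 263.] [301. 263.]
25 0 -45 [254. 277.] [303. 277.]
25 0 -60 [251. 294.] [305. 294.]
25 11 0 [260. 225.] [298. 225.]
25 11 -13 [258. 233.] [300. 233.]
25 11 -19 [257. 237.] [300. 237.]
25 11 -30 [256. 245.] [301. 245.]
25 11 -45 [253. 258.] [303. 258.]
25 11 -60 [250. 273.] [306. 273.]
```

The finger tips appear about 30 mm behind the nominal TCP, so the pads closed just above the cap. I'll open, go 25 mm lower and close again.

>>> step_arm(
  targets=[
    [[0,0,0],[0,0,0],0.075],
    [[0,0,0],[0,0,0],0.075],
    [[0,0,0],[0,0,0],0.075],
    [[0,0,0],[0,0,0],0.075],
    [[0,0,0],[0,0,0],0.075],
    [[0,0,0.01],[0,0,0],0.075],
    [[0,0,0.008],[0,0,0],0.075],
    [[0,0,0.006],[0,0,0],0.075],
    [[0,0,0],[0,0,0],0.075],
  ],
)

```text
t: 17.1
position: [456.7, -114.3, 66.6]
eef_rot: [1.392, -2.813, 0.001]
force: [0.3, 0.4, 0.0]
gripper_width: 75.4
grip_force: 0.0
```

>>> step_arm(
  targets=[
    [[0,0,0],[0,0,0],0.06],
    [[0,0,0],[0,0,0],0.05],
    [[0,0,0],[0,0,0],0.046],
    [[0,0,0],[0,0,0],0.043],
    [[0,0,0],[0,0,0],0.036],
    [[0,0,0],[0,0,0],0.03],
    [[0,0,0],[0,0,0],0.03],
    [[0,0,0],[0,0,0],0.03],
  ],
  force=30,
)

```text
t: 17.9
position: [457.9, -114.6, 68.0]
eef_rot: [1.392, -2.815, 0.004]
force: [-0.6, -1.2, 6.1]
gripper_width: 43.4
grip_force: 30.1
```

```bash
python3 st.py
```

```text
t 17.9 [ 457.9 -114.6   68. ] q [ 0.906  0.661 -0.971  2.054  0.759  0.833  1.971] yaw(y) 2.4895 z [ 1.0e-04 -2.7e-03 -1.0e+00] F [-0.6 -1.2  6.1] T [-0.108  0.135  0.003] 43.4 30.07153630256653
tool delta to cap xy [ -0.3   0.7 -35. ]
```

The cap is gripped at 43.4 mm and 30 N, pressing down about 6 N. Screwing clockwise now, following the pitch.

>>> step_arm(
  targets=[
    [[0,0,5e-05],[0,0,0.1],0.03],
    [[0,0,9e-05],[0,0,0.14],0.03],
    [[0,0,9e-05],[0,0,0.14],0.03],
    [[0,0,9e-05],[0,0,0.14],0.03],
    [[0,0,9e-05],[0,0,0.14],0.03],
    [[0,0,9e-05],[0,0,0.14],0.03],
    [[0,0,9e-05],[0,0,0.14],0.03],
    [[0,0,9e-05],[0,0,0.14],0.03],
  ],
)

```text
t: 18.7
position: [458.3, -115.4, 67.5]
eef_rot: [0.263, 3.129, -0.005]
force: [1.3, -2.4, 4.1]
gripper_width: 42.8
grip_force: 30.2
```

```bash
cat >> st.py <<'E'
def byaw():
    w=cam("wrist"); im=w["image"]; h=cv2.cvtColor(im,cv2.COLOR_RGB2HSV)
    m=((h[...,0]<18)&(h[...,1]>150)&(h[...,2]>60)).astype(np.uint8); m[:, :200]=0; m[:,360:]=0
    n,l,s,c=cv2.connectedComponentsWithStats(m)
    print("orange",[(s[i].tolist()) for i in range(1,n) if s[i,4]>100])
E
python3 st.py
```

```text
t 18.7 [ 458.3 -115.4   67.5] q [ 0.733  0.557 -0.726  2.062  0.564  0.725  1.048] yaw(y) 1.4034 z [ 9.0e-04 -3.6e-03 -1.0e+00] F [ 1.3 -2.4  4.1] T [-0.613 -0.109  0.009] 42.8 30.16807347536087
tool delta to cap xy [  1.    1.3 -35.5]
```

>>> step_arm(
  targets=[
    [[0,0,9e-05],[0,0,0.14],0.03],
    [[0,0,9e-05],[0,0,0.14],0.03],
    [[0,0,9e-05],[0,0,0.14],0.03],
    [[0,0,9e-05],[0,0,0.14],0.03],
    [[0,0,9e-05],[0,0,0.14],0.03],
    [[0,0,9e-05],[0,0,0.14],0.03],
    [[0,0,9e-05],[0,0,0.14],0.03],
    [[0,0,9e-05],[0,0,0.14],0.03],
    [[0,0,9e-05],[0,0,0.14],0.03],
  ],
)

```text
t: 19.6
position: [457.6, -115.6, 66.7]
eef_rot: [2.056, 2.373, -0.005]
force: [-2.3, -2.3, 8.0]
gripper_width: 42.6
grip_force: 30.4
```

```bash
python3 st.py
```

```text
t 19.6 [ 457.6 -115.6   66.7] q [ 0.494  0.483 -0.421  2.076  0.328  0.645 -0.006] yaw(y) 0.1431 z [-5.0e-04 -3.8e-03 -1.0e+00] F [-2.3 -2.3  8. ] T [-0.595  0.547  0.039] 42.6 30.43146461248398
tool delta to cap xy [  1.6   0.2 -36.3]
```

>>> step_arm(
  targets=[
    [[0,0,6e-05],[0,0,0.1],0.03],
    [[0,0,6e-05],[0,0,0.1],0.03],
    [[0,0,6e-05],[0,0,0.1],0.03],
  ],
)

```text
t: 19.9
position: [457.3, -115.5, 66.5]
eef_rot: [2.385, 2.041, -0.005]
force: [-2.4, -1.8, 9.0]
gripper_width: 42.8
grip_force: 30.5
```

```bash
python3 st.py
```

```text
t 19.9 [ 457.3 -115.5   66.5] q [ 0.434  0.472 -0.347  2.079  0.271  0.633 -0.254] yaw(y) -0.1552 z [-9.0e-04 -3.7e-03 -1.0e+00] F [-2.4 -1.8  9. ] T [-0.57   0.561 -0.009] 42.8 30.529485940933228
tool delta to cap xy [  1.6  -0.1 -36.5]
```

>>> step_arm(
  targets=[
    [[0,0,4e-05],[0,0,0.1],0.03],
    [[0,0,4e-05],[0,0,0.1],0.03],
    [[0,0,4e-05],[0,0,0.1],0.03],
  ],
)

```text
t: 20.2
position: [457.1, -115.4, 66.3]
eef_rot: [2.663, 1.662, -0.005]
force: [-2.6, -2.6, 10.2]
gripper_width: 43.2
grip_force: 30.5
```

```bash
python3 st.py
```

```text
t 20.2 [ 457.1 -115.4   66.3] q [ 0.373  0.463 -0.272  2.083  0.214  0.622 -0.502] yaw(y) -0.4552 z [-0.0013 -0.0035 -1.    ] F [-2.6 -2.6 10.2] T [-0.46   0.649  0.008] 43.2 30.546211302280426
tool delta to cap xy [  1.5  -0.3 -36.7]
```

>>> step_arm(
  targets=[
    [[0,0,5e-05],[0,0,0.08],0.03],
    [[0,0,5e-05],[0,0,0.08],0.03],
  ],
)

```text
t: 20.4
position: [457.0, -115.4, 66.2]
eef_rot: [2.787, 1.445, -0.004]
force: [-3.5, -1.5, 9.0]
gripper_width: 42.8
grip_force: 30.6
```

```bash
python3 st.py
```

```text
t 20.4 [ 457.  -115.4   66.2] q [ 0.34   0.46  -0.232  2.085  0.184  0.616 -0.634] yaw(y) -0.6143 z [-0.0013 -0.0035 -1.    ] F [-3.5 -1.5  9. ] T [-0.488  0.636 -0.007] 42.8 30.575053095817566
tool delta to cap xy [  1.4  -0.5 -36.8]
```

>>> step_arm(
  targets=[
    [[0,0,5e-05],[0,0,0.08],0.03],
    [[0,0,5e-05],[0,0,0.08],0.03],
    [[0,0,5e-05],[0,0,0.08],0.03],
  ],
)

```text
t: 20.7
position: [457.0, -115.4, 66.0]
eef_rot: [2.94, 1.101, -0.004]
force: [-3.2, -1.2, 9.7]
gripper_width: 43.0
grip_force: 30.6
```

```bash
python3 st.py|head -1
```

```text
t 20.7 [ 457.  -115.4   66. ] q [ 0.291  0.455 -0.172  2.088  0.138  0.61  -0.832] yaw(y) -0.8544 z [-0.0015 -0.0033 -1.    ] F [-3.2 -1.2  9.7] T [-0.409  0.628  0.06 ] 43.0 30.598438382148743
```

>>> step_arm(
  targets=[
    [[0,0,5e-05],[0,0,0.08],0.03],
    [[0,0,5e-05],[0,0,0.08],0.03],
  ],
)

```text
t: 20.9
position: [456.6, -114.6, 65.8]
eef_rot: [3.019, 0.863, -0.004]
force: [-2.5, 1.6, 7.9]
gripper_width: 42.6
grip_force: 30.5
```

```bash
python3 st.py|head -1
```

```text
t 20.9 [ 456.6 -114.6   65.8] q [ 0.257  0.453 -0.132  2.091  0.106  0.606 -0.963] yaw(y) -1.0139 z [-0.0022 -0.0024 -1.    ] F [-2.5  1.6  7.9] T [0.434 0.574 0.033] 42.6 30.506608486175537
```

```bash
cat > by.py <<'E'
from h import *
import pickle,sys
def segs(w,tag):
    im=cv2.GaussianBlur(w["image"],(3,3),0); h=cv2.cvtColor(im,cv2.COLOR_RGB2HSV)
    m=((h[...,0]<18)&(h[...,1]>140)&(h[...,2]>40)).astype(np.uint8)
    d=cv2.createLineSegmentDetector().detect(h[...,2])[0][:,0]
    md=cv2.dilate(m,np.ones((5,5)))
    c=np.array(proj(w,[457.5,-114.5,83])); out=[]
    for a,b,x,y in d:
        L=np.hypot(x-a,y-b); mid=np.array([(a+x)/2,(b+y)/2])
        if L<22 or np.hypot(*(mid-c))>75 or not md[int(mid[1]),int(mid[0])]: continue
        P,Q=onz(w,a,b,83),onz(w,x,y,83); an=np.degrees(np.arctan2(*(Q-P)[1::-1]))
        e=(an+12.6+45)%90-45
        out.append((round(L),mid.round().astype(int).tolist(),round(e,1)))
    print(tag,[o for o in out if abs(o[2])<20])
if __name__=="__main__":
    for p in("w5.pkl","g8.pkl"): segs(pickle.load(open(p,"rb")),p)
    w=cam("wrist"); segs(w,"now"); pickle.dump(w,open("n%s.pkl"%sys.argv[1],"wb"))
E
python3 by.py 1
```

```text
w5.pkl [(44, [279, 113], np.float64(0.1))]
g8.pkl [(29, [317, 241], np.float64(-7.8)), (36, [305, 185], np.float64(0.3)), (26, [326, 234], np.float64(-2.8)), (38, [309, 205], np.float64(-0.1)), (73, [265, 200], np.float64(-0.0)), (26, [322, 236], np.float64(-6.2))]
now [(31, [227, 231], np.float64(17.4)), (25, [315, 242], np.float64(-11.3)), (52, [259, 187], np.float64(-5.4)), (43, [331, 230], np.float64(-19.8)), (48, [306, 192], np.float64(-5.4)), (41, [301, 209], np.float64(-2.2)), (48, [268, 206], np.float64(-8.4)), (35, [235, 233], np.float64(-0.1))]
```

>>> step_arm(
  targets=[
    [[0,0,0],[0,0,0.05],0.03],
    [[0,0,0],[0,0,0],0.03],
  ],
)

```text
t: 21.15
position: [457.2, -114.1, 65.8]
eef_rot: [3.039, 0.791, -0.003]
force: [-2.6, 0.4, 6.9]
gripper_width: 42.9
grip_force: 30.4
```

```bash
python3 st.py|head -1; python3 by.py 2|tail -1
```

```text
t 21.15 [ 457.2 -114.1   65.8] q [ 0.246  0.452 -0.12   2.091  0.096  0.604 -1.003] yaw(y) -1.0613 z [-0.0012 -0.0021 -1.    ] F [-2.6  0.4  6.9] T [0.272 0.493 0.025] 42.9 30.366823375225067
now [(57, [262, 186], np.float64(-8.3)), (40, [318, 206], np.float64(-11.7)), (43, [304, 211], np.float64(-4.7)), (35, [271, 204], np.float64(-11.5)), (34, [238, 230], np.float64(-3.9))]
```

>>> step_arm(
  targets=[
    [[0,0,0],[0,0,0.05],0.03],
    [[0,0,0],[0,0,0],0.03],
  ],
)

```text
t: 21.4
position: [457.2, -113.7, 65.7]
eef_rot: [3.057, 0.718, -0.003]
force: [-1.5, 1.6, 6.5]
gripper_width: 42.8
grip_force: 30.4
```

```bash
python3 st.py|head -1; python3 by.py 3|tail -1
```

```text
t 21.4 [ 457.2 -113.7   65.7] q [ 0.236  0.452 -0.108  2.092  0.087  0.603 -1.043] yaw(y) -1.1094 z [-0.0012 -0.002  -1.    ] F [-1.5  1.6  6.5] T [0.443 0.432 0.47 ] 42.8 30.378319323062897
now [(32, [226, 233], np.float64(11.7)), (32, [322, 211], np.float64(-18.1)), (23, [305, 190], np.float64(-11.4)), (48, [322, 231], np.float64(-11.2)), (30, [296, 204], np.float64(-7.7)), (81, [253, 218], np.float64(-9.9)), (22, [255, 223], np.float64(-10.8))]
```

The torque rose to 0.47 N m, and the bottle had turned 1:1 with the tool until it met the rails, so the cap is bottomed out. Backing off a quarter turn.

>>> step_arm(
  targets=[
    [[0,0,-5e-05],[0,0,-0.08],0.03],
    [[0,0,-7e-05],[0,0,-0.11],0.03],
    [[0,0,-8e-05],[0,0,-0.12],0.03],
    [[0,0,-8e-05],[0,0,-0.12],0.03],
    [[0,0,-8e-05],[0,0,-0.12],0.03],
    [[0,0,-8e-05],[0,0,-0.12],0.03],
    [[0,0,-8e-05],[0,0,-0.12],0.03],
    [[0,0,-8e-05],[0,0,-0.12],0.03],
    [[0,0,-8e-05],[0,0,-0.12],0.03],
    [[0,0,-8e-05],[0,0,-0.12],0.03],
    [[0,0,-8e-05],[0,0,-0.12],0.03],
    [[0,0,-8e-05],[0,0,-0.12],0.03],
    [[0,0,-8e-05],[0,0,-0.12],0.03],
    [[0,0,0],[0,0,-0.06],0.03],
    [[0,0,0],[0,0,0],0.03],
  ],
)

```text
t: 22.95
position: [458.6, -114.3, 66.9]
eef_rot: [1.655, 2.667, -0.001]
force: [2.0, 0.3, 4.3]
gripper_width: 43.1
grip_force: 30.1
```

```bash
python3 st.py|head -1; python3 by.py 4|tail -1; python3 - <<'E'
# body yaw by side-view too: compare base-edge slope of our bottle vs start (standing square)
from h import *
f=cam("side"); h=cv2.cvtColor(f["image"],cv2.COLOR_RGB2HSV)
m=((h[...,0]<18)&(h[...,1]>140)&(h[...,2]>30)).astype(np.uint8); n,l,s,c=cv2.connectedComponentsWithStats(m)
print([(s[i].tolist(),c[i].round(1).tolist()) for i in range(1,n) if s[i,4]>200])
E
```

```text
t 22.95 [ 458.6 -114.3   66.9] q [ 0.557  0.498 -0.502  2.072  0.387  0.66   0.257] yaw(y) 0.4601 z [ 0.0016 -0.0018 -1.    ] F [2.  0.3 4.3] T [ 0.153 -0.372 -0.003] 43.1 30.141652822494507
now [(24, [315, 242], np.float64(-17.3)), (63, [258, 189], np.float64(-9.2)), (61, [306, 190], np.float64(-9.0)), (35, [231, 224], np.float64(12.0)), (40, [238, 231], np.float64(-5.3)), (28, [329, 238], np.float64(-14.6)), (37, [300, 207], np.float64(-5.4)), (40, [269, 205], np.float64(-12.5))]
[([360, 0, 111, 97, 7283], [425.8, 44.8]), ([513, 0, 47, 67, 2014], [537.1, 25.0]), ([240, 171, 22, 31, 532], [250.3, 185.5]), ([289, 176, 23, 31, 549], [299.2, 190.1])]
```

The bottle stayed at about −9° against the rails while the tool backed off 1.54 to 1.57 rad relative to it. The cap is still gripped at 30 N with a light 4 N press down. Handing in.

```bash
python3 -c "
from station import env
print(env.hand_in())"
```

```text
the job is handed in; nothing more can be done
None
```

The job is handed in (no verdict came back): the bottle stands upright in its lane, turned about 9° against the rails, and the cap was screwed to its stop, backed off about a quarter turn (1.54–1.57 rad by my measurements) and is still held between the fingers.

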